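# Trip test of the lamp supply breaker

## Robot

A 6-joint arm with a two-finger parallel gripper is mounted at the origin on the work surface. World frame = base frame: x ahead of the robot, y to its left, z up, the work surface at z = 0. Lengths are in mm, angles in degrees, forces in N, time in s.
With the tool pointing down it reaches from about 350 to 850 mm from the base axis. Payload 8.1 kg.
Tool frame: the origin (TCP) lies midway between the tips of the shut fingers; the grasp point (between the pads) lies 19 mm behind it (r.pinch_z is the distance from the TCP to the grasp point, in mm); z points along the fingers, y is the line along which they close (so a half turn about z gives the same grasp; the last joint's range is limited). The gripper opens to 85 mm and grips with 20 to 120 N. Pads are 22 mm wide; open, the fingers measure 114 mm over their backs; the gripper's body (76 mm by 85 mm) begins 54 mm behind the grasp point. The pads swing forward as they close: fully open they stand 13 mm farther back than shut.
Start: joints at [64.95, 7.471, 85.268, -0, 87.261, -4.893], TCP at [206.732, 563.265, 231.292] pointing down, gripper open.
Joint ranges: [-169.43, 169.43], [-51.17, 129.36], [1.28, 143.12], [-76.62, 256.62], [0, 156.53], [-152.29, 152.29]. Speed limits (degrees/s): [136.94, 136.94, 159.86, 180, 180, 180].

## Interface

Orientations are given as [roll, pitch, yaw] about the fixed x, y, z axes, in that order (R = Rz(yaw) Ry(pitch) Rx(roll)).
In Python, from bench import r gives the robot as it stands.
- The arm moves only by the shell command python3 -m jog 'ROWS' [OPENING] [FORCE]. ROWS is JSON, one flat list of numbers, 6 for each row, row after row: the shift along the tool's x, y, z in m, then the turn, a rotation vector about the tool's x, y, z in rad. A call has 1 to 8 rows; each row is the pose to reach, as a shift and turn from the pose commanded when the call began, along the tool's axes at that moment; what a row does not reach only later rows make up. A row lasts 1/8 s, in which the tool goes at most 62.5 mm and 10.7 degrees, less where a joint would pass 70% of its speed; a pose out of reach is approached as far as the arm can. A call with a gripper value outside its range is refused whole. OPENING is the opening, from -1 (shut) to 1 (fully open), set as the call begins (- or left out, the last holds). The fingers move at their own pace and stop on an object; FORCE is the grip in N (left out, the last holds). Time passes only in rows, so rows that repeat a pose let the fingers close. It gives the time, the measured TCP pose, the force, the opening and the grip force at its end, in the units of the state.
- r.sense(): the state, without advancing time (a new reading comes with each control period).
- r.snapshot(name): name is "scene" or "side" or "wrist"; returns a dict with "pixels" (480x640x3 uint8, red, green, blue), "range_z" (480x640 float32, mm along the optical axis (not along the pixel's ray), 0 where there is no reading), "K" (3x3 intrinsics, pixels), "rvec" (rotation vector, rad) and "tvec" (3), from world to camera coordinates, as OpenCV has them. Camera axes: x right, y down, z forward; pixel columns grow to the right and rows downward; lengths in mm; the calibration is good to about 2 mm. A picture is of the moment at which its call begins.
- r.hand_in(): hands the job in; it is judged then, once.
Trained networks look in a picture, given as the dict that the camera call returned (one of the last four; its "shot" number tells which), for a name from the list of things; names that differ only in an ending like _2 or _b are one class to them, and where a whole thing is asked for, a point or a joint stands for the part that bears it (a point fixed in the world has none). Each returns a list of dicts, best first, with "score" (0 to 1); they miss things now and then, are a little off and sometimes report something else, mostly with a low value. They report only what shows in the picture. A call takes as long as a camera call. They do not tell look-alikes from the thing itself.
- r.look_for(picture, target): "bbox" ([left, top, right, bottom] in pixels, round what is visible of it).
- r.outline_of(picture, target): "region" (480x640 bool, what is visible of it) and "bbox" ([left, top, right, bottom] in pixels, round what is visible of it).
The state is a dict: "time": time; "joint_pos": joint angles; "qd": joint speeds; "joint_efforts": joint torques, N m; "tool_pos": TCP position; "tcp_rot": TCP orientation; "ft_force": force on the tool from outside, world axes, zero at the start; "wrist_torque": the same for the moment, N m; "finger_gap": finger opening in mm; "grip_force": force on a finger pad.
Only numpy, scipy, OpenCV 4.12 (cv2) and the standard library are available. Lean on these libraries where they do the work, as an engineer would, in place of code of your own. Each camera call takes 0.05 s, during which the arm holds its last target. There are 200 camera calls.

## Task

Do the trip test of the inspection lamp's supply: first slide the orange dimmer on the black lamp controller all the way down to its off end (by the white mark), then press the yellow test button so that the blue breaker lever drops, and lift that lever back up until it stays up. Never let the breaker drop while the dimmer is still up, and leave the black breaker lever next to it and the loose things on the bench as they are.

Things in the scene. Friction and masses are not known exactly. Their poses are not given: they have to be found in the camera images.
- breaker_panel: Fixed grey enclosure, 200 mm wide, origin on the table. Its flat face (150 mm up the slope) rises towards +x at 30 deg to level: up-slope = x*cos30 + z*sin30, outward normal = -x*sin30 + z*cos30; face centre 95 mm above the origin. 12 mm proud of it: a white module (120 x 100 mm, y -3 to 97) with blue lever and yellow button, a grey one (120 x 50 mm) with the black lever.
- rcd_lever (a joint): Blue lever, rad: 0 = up, latched, leaning 26 deg up-slope of the outward normal; 0.9 = dropped, leaning 26 deg down-slope; upper stop -0.1. Sprung downwards; the latch holds it up until the test button frees it (drops in 0.3 s). To reset push its low side up-slope to the upper stop (3 to 8 N near the tip); let go, it stays near 0. During the lift the button dips, then springs out at the catch.
- rcd_lever_tip (a point): Centre of the blue lever's free end, 38 mm from its hinge line. The lever is a bar 22 mm wide along the panel's y and 10 mm thick. The frame turns with the lever; with the lever up its x is up-slope, y the panel's y, z the outward normal.
- rcd_hinge (a point): Fixed point on the middle of the blue lever's hinge line, which runs along the panel's y: 15 mm up-slope of the face centre, at panel y = 30 mm, 6 mm under the white module's surface. Frame parallel to the panel body's (level).
- test_button (a joint): Yellow test button, m pressed: 0 out, 0.0065 fully in. It needs about 1 to 2 N to start, 3 N fully in, and springs out when let go. The breaker trips at 1.5 to 4 mm.
- test_button_top (a point): Centre of the yellow button's round top, 16 mm across, 7 mm proud of the white module, 35 mm down the slope from the face's centre at panel y = 72 mm (42 mm to the +y side of the blue lever). Frame: x up the slope, y the panel's y, z the outward normal; press along -z.
- plain_lever (a joint): Black lever of the neighbouring breaker, same shape, rad, 0 = up as at the start. Stiff but not latched. Leave it.
- plain_lever_tip (a point): Centre of the black lever's free end, 80 mm to the -y side of the blue one on the panel.
- lamp_controller: Fixed black box 110 x 170 x 45 mm (x, y, z); origin at the centre of its underside. On top runs an aluminium track along its y, 40 mm wide, 130 mm long and 14 mm high, with the orange dimmer grip; beside it on the +x side a row of square marks, white at the off end (-y) to red at the full end (+y).
- dimmer (a joint): Dimmer position, m: 0 = off, at the end towards the controller's -y; 0.08 = full, at the +y end. It slides with about 1.5 N of friction and stays where it is left.
- dimmer_top (a point): Centre of the top of the orange grip, a block 28 mm (x) x 20 mm (y) x 40 mm high, top 99.5 mm above the table. Frame parallel to the controller's.
- lens: Loose black lens barrel standing upright, 42 mm across, 85 mm high, origin under its foot. Leave it.
- sample: Loose glass slip 50 x 35 x 5 mm with a gold chip, lying on the white sheet. Leave it.
- rule: Loose steel rule 160 x 25 x 2 mm lying near the robot. Leave it.
- screw_a: Loose dark cap screw 53 mm long. Leave it.
- screw_b: Loose dark cap screw 53 mm long. Leave it.
- plug: Loose steel connector shell standing upright, 22 mm across, 45 mm high. Leave it.
- lens_cap: Loose black lens cap 46 mm across, 10 mm high. Leave it.
Not all that is in view belongs to the job. What is shaped like the lamp_controller but pink is not meant.

How it is judged (in metres and radians):
On the way, in this order (a step that is already met when the one before it is completed fails the run):
1. dimmer slid fully to its off end, the breaker still up (value of joint dimmer below 0.005 m and value of joint rcd_lever below 0.12 rad), for 0.1 s.
2. test button pressed while the blue lever is still up (value of joint test_button above 0.001 m and value of joint rcd_lever below 0.3 rad).
3. blue lever dropped (value of joint rcd_lever above 0.75 rad), for 0.1 s.
At the end, for the whole second after the job is handed in: The blue lever stays up in its latch (within 0.12 rad of its up position, at rest), the test button is out (less than 1 mm in), the dimmer is within 5 mm of its off end, the black lever is still up (within 0.2 rad) (all of step 1 and value of joint test_button below 0.001 m and value of joint plain_lever below 0.2 rad and velocity of joint rcd_lever below 0.1 rad/s); the robot touches nothing.
It fails at once if the breaker drops while the dimmer is still up (value of joint rcd_lever above 0.4 rad and value of joint dimmer above 0.01 m).
It fails at once if the black lever is moved down by more than 0.25 rad (value of joint plain_lever above 0.25 rad).
It fails at once if a loose thing on the bench is shifted by more than 20 mm (distance of any of lens, sample, rule, screw_a, screw_b, plug, lens_cap from where it was at the start of the episode above 0.02 m).
It also fails if it takes over 48 s, if anything falls off the work surface, if the arm or the gripper's body presses on something with over 40 N, if the wrist force passes 120 N, or if a joint passes its speed limit or range.

## Working session

There is one attempt and no reset: what is moved stays moved. The work goes in short steps, Python scripts to look and compute and a shell command to move; the robot and the scene stay as the last step left them, time stands still between calls to the robot, and variables do not carry over. Pictures are saved under pics/ and viewed, at most 10 in all, crops included, and the job is handed in when it is done.

```bash
ls; mkdir -p pics; python3 - <<'E'
from bench import r
import cv2,numpy as np
print(r.sense())
a=r.snapshot("scene");b=r.snapshot("side")
np.savez('s0.npz',**{k:v for k,v in a.items()});np.savez('s1.npz',**b)
for n,p in(("scene0",a),("side0",b)): cv2.imwrite(f"pics/{n}.png",p["pixels"][:,:,::-1])
for t in["breaker_panel","lamp_controller","dimmer_top","rcd_lever_tip","test_button_top","plain_lever_tip"]:
  for n,p in(("scene",a),("side",b)):
    print(t,n,[(d["bbox"],round(d["score"],2)) for d in r.look_for(p,t)[:3]])
E
```

```text
pics
{'time': 0.0, 'joint_pos': array([ 6.49542245e+01,  7.51515957e+00,  8.53294404e+01, -2.73405237e-03,
        8.72618620e+01, -4.89468647e+00]), 'qd': array([-0.00393318,  0.01474655,  0.08231269, -0.02002666, -0.06758962,
        0.08167423]), 'joint_efforts': array([-7.85622688e-04, -5.69386697e+01, -5.00556886e+01, -3.50369146e-05,
        1.47166190e-02,  2.78244858e-05]), 'tool_pos': array([206.47430523, 562.76483895, 230.24235579]), 'tcp_rot': array([-1.79893693e+02, -6.36309061e-03,  1.59849038e+02]), 'ft_force': array([-0.46725392,  0.36504793,  0.72047303]), 'wrist_torque': array([0.01276211, 0.00035266, 0.04557026]), 'grip_force': 0.0, 'finger_gap': 85.46274895027729}
breaker_panel scene [([241.9, 273.5, 342.9, 387.8], 0.81)]
breaker_panel side [([311.4, 258.8, 402.1, 362.3], 0.66)]
lamp_controller scene [([309.4, 98.6, 373.3, 143.5], 0.92), ([339.8, 179.4, 415.2, 248.8], 0.79), ([265.6, 142.8, 330.8, 209.2], 0.77)]
lamp_controller side [([295.1, 193.6, 332.2, 247.2], 0.97), ([211.4, 212.8, 253.4, 262.9], 0.96), ([187.4, 170.2, 237.3, 207.9], 0.94)]
dimmer_top scene [([377.1, 177.4, 393.9, 194.5], 0.71), ([140.9, 275.6, 156.7, 294.7], 0.7), ([278.0, 159.1, 291.8, 174.9], 0.52)]
dimmer_top side [([220.1, 219.9, 231.6, 239.8], 0.71), ([227.5, 359.8, 241.7, 378.2], 0.52)]
rcd_lever_tip scene [([292.7, 284.2, 302.6, 299.4], 0.63)]
rcd_lever_tip side [([347.0, 275.7, 353.7, 288.7], 0.44)]
test_button_top scene []
test_button_top side []
plain_lever_tip scene [([279.0, 313.0, 286.1, 329.1], 0.64)]
plain_lever_tip side [([359.2, 296.8, 371.0, 312.6], 0.45)]
```

View pics/scene0.png

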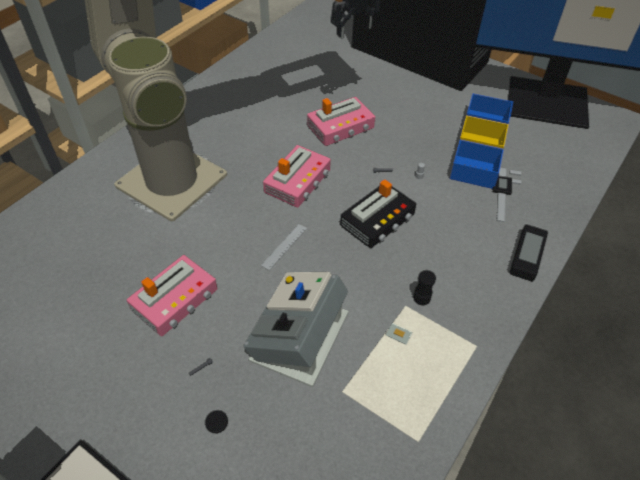

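View pics/side0.png

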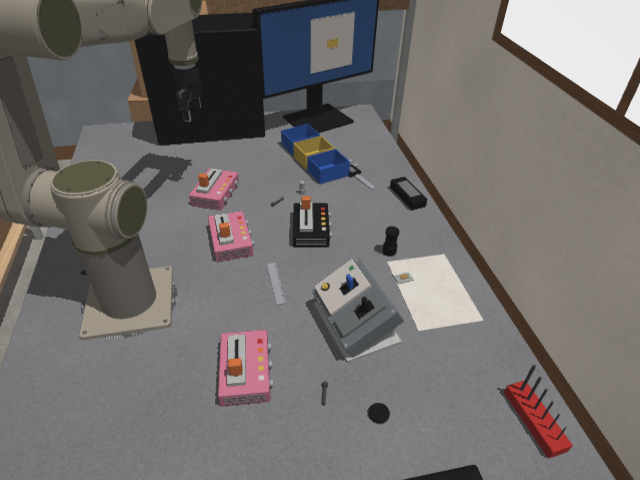

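The scene picture shows the black controller at (378,212) with its orange grip at (386,187) near the far end. The panel is at (297,320), with the blue lever at (298,292), the yellow button at (290,280) and the black lever at (283,322). The side view agrees: controller at (311,225), grip at (307,202), blue lever at (350,283).

```bash
cat > h.py <<'E'
import numpy as np,cv2
def cloud(p,mask):
    v,u=np.nonzero(mask&(p["range_z"]>0)); z=p["range_z"][v,u]
    c=np.linalg.inv(p["K"])@np.vstack([u*z,v*z,z]); R=cv2.Rodrigues(p["rvec"])[0]
    return (R.T@(c-np.asarray(p["tvec"]).reshape(3,1))).T, p["pixels"][v,u].astype(int)
def box(p,b):
    m=np.zeros((480,640),bool); b=[int(x) for x in b]; m[b[1]:b[3],b[0]:b[2]]=1; return m
def rect(P): return cv2.minAreaRect(P[:,:2].astype(np.float32))
def cls(C):
    r,g,b=C.T
    return dict(orange=(r>140)&(b<80)&(r>1.5*g),blue=(b>110)&(b>1.6*r),yellow=(r>120)&(g>90)&(b<90)&(r<1.5*g),
      white=(C.min(1)>120)&(np.ptp(C,axis=1)<45),dark=C.max(1)<60)
E
python3 - <<'E'
from h import *
for n,cb,pb in(("s0",[338,176,418,250],[240,268,350,392]),("s1",[290,190,335,250],[308,255,405,366])):
    p=dict(np.load(n+'.npz'))
    P,C=cloud(p,box(p,cb));k=cls(C)
    o=k["orange"]&(P[:,2]>60)&(P[:,2]<110); print(n,"grip",o.sum(),P[o].mean(0).round(),np.percentile(P[o],[3,97],axis=0).round().tolist())
    t=P[o&(P[:,2]>94)]; print(" griptop",len(t),t.mean(0).round(1), rect(t) if len(t)>3 else '')
    b=(P[:,2]>38)&(P[:,2]<51); print(" ctl top",b.sum(),rect(P[b]))
    b=(P[:,2]>54)&(P[:,2]<63)&~k["orange"]; print(" track",b.sum(),rect(P[b]),P[b].mean(0).round(1))
    P,C=cloud(p,box(p,pb));k=cls(C)
    for c in("blue","yellow"):
        m=k[c]&(P[:,2]>60); print(" ",c,m.sum(),P[m].mean(0).round(1) if m.any() else '',P[m].max(0).round(1) if m.any() else '')
    w=k["white"]&(P[:,2]>55)
    Q=P[w]; 
    for i in range(4):
        c=Q.mean(0);nn=np.linalg.svd(Q-c,full_matrices=False)[2][2];d=(Q-c)@nn;Q=Q[abs(d)<max(4,1.5*d.std())]
    nn*=np.sign(nn[2]); print(" white",len(Q),c.round(1),nn.round(3),"tilt",np.degrees(np.arccos(nn[2])).round(1),"yaw",np.degrees(np.arctan2(-nn[1],-nn[0])).round(1))
    ys=np.array([-nn[1],nn[0],0])*-1; ys=np.cross(nn,[nn[0],nn[1],0]);ys/=np.linalg.norm(ys)
    us=np.cross(ys,nn); 
    A=np.c_[(Q-c)@us,(Q-c)@ys]; print("  uv rect",cv2.minAreaRect(A.astype(np.float32)),us.round(3),ys.round(3))
E
```

```text
s0 grip 65 [520. 241.  99.] [[507.0, 232.0, 95.0], [531.0, 251.0, 104.0]]
 griptop 63 [519.6 241.3  99.6] ((519.3519897460938, 241.54901123046875), (19.333724975585938, 25.362825393676758), 75.94489288330078)
 ctl top 1478 ((526.0452270507812, 203.08714294433594), (176.17813110351562, 112.99066925048828), 79.47364044189453)
 track 470 ((529.395263671875, 201.8321533203125), (153.75424194335938, 93.63534545898438), 80.68807983398438) [512.7 194.4  59.7]
  blue 64 [ 552.8 -161.5  142.4] [ 558.4 -150.5  152.8]
  yellow 33 [ 499.6 -128.7   96.8] [ 504.8 -116.9  102.9]
 white 1269 [ 537.4 -148.1  109.3] [-0.486 -0.103  0.868] tilt 29.8 yaw 12.0
  uv rect ((3.0713462829589844, -2.007762908935547), (124.98040771484375, 103.39249420166016), 0.17638900876045227) [-0.849 -0.18  -0.496] [ 0.208 -0.978  0.   ]
s1 grip 25 [520. 241.  98.] [[509.0, 233.0, 96.0], [530.0, 250.0, 101.0]]
 griptop 25 [519.7 241.3  97.9] ((519.5586547851562, 241.30052185058594), (16.574819564819336, 22.467453002929688), 87.45706176757812)
 ctl top 893 ((527.7103271484375, 203.23681640625), (175.98483276367188, 109.1351089477539), 79.9029769897461)
 track 290 ((512.826904296875, 205.684814453125), (134.00009155273438, 39.43497085571289), 78.89331817626953) [510.6 193.1  58.3]
  blue 27 [ 552.4 -160.   143.4] [ 561.1 -126.1  146.9]
  yellow 28 [ 499.4 -127.5   93.1] [ 507.4 -117.1   97.3]
 white 1209 [ 535.9 -148.1  104.1] [-0.489 -0.104  0.866] tilt 30.0 yaw 12.0
  uv rect ((-1.4581871032714844, -1.6433868408203125), (103.9263916015625, 119.35608673095703), 89.44049072265625) [-0.847 -0.18  -0.5  ] [ 0.207 -0.978  0.   ]
```

```bash
cat >> h.py <<'E'
from scipy.spatial.transform import Rotation as Ro
def down(ty): # tool pointing down, tool y at world angle ty
    a=np.radians(ty);y=np.array([np.cos(a),np.sin(a),0]);z=np.array([0,0,-1.]);return np.c_[np.cross(y,z),y,z]
U=np.array([.8481,.1801,.5]);Y=np.array([-.2079,.9781,0]);N=np.array([-.489,-.104,.866]);M=np.array([535.6,-146.5,105.8])
def pan(up,y,n): return M+U*up+Y*(y-47)+N*n   # panel y, n above white module
PR=np.c_[U,-Y,-N]  # tool x up-slope, tool z into the panel
def go(T,R):
    from bench import r
    s=r.sense();R0=Ro.from_euler('xyz',s["tcp_rot"],degrees=True).as_matrix()
    print("t",s["time"],"at",s["tool_pos"].round(1),"q",s["joint_pos"].round(0),"F",s["ft_force"].round(1),"\nshift",(R0.T@(np.array(T)-s["tool_pos"])/1000).round(4),"turn",Ro.from_matrix(R0.T@R).as_rotvec().round(3))
E
python3 -c "
from h import *
go([526,276,150],down(-10.3))"
```

```text
t 0.7 at [206.7 563.3 231.3] q [65.  7. 85.  0. 87. -5.] F [-0.7 -0.3  0.3] 
shift [-0.3987 -0.1597  0.0813] turn [ 0.    -0.     1.399]
```

```bash
python3 -m jog '[-0.05,-0.02,0.01,0,0,0.175,-0.1,-0.04,0.02,0,0,0.35,-0.15,-0.06,0.03,0,0,0.525,-0.2,-0.08,0.04,0,0,0.7,-0.25,-0.1,0.05,0,0,0.875,-0.3,-0.12,0.06,0,0,1.05,-0.35,-0.14,0.07,0,0,1.225,-0.399,-0.16,0.08,0,0,1.399]' -1 20
python3 -c "
from h import *
go([526,276,150],down(-10.3))
go([526,276,73],down(-10.3))"
```

```text
time: 1.7
tool_pos: [527.5, 274.3, 151.2]
tcp_rot: [180.0, -0.0, 79.4]
ft_force: [0.8, 0.4, -0.8]
finger_gap: -0.0
grip_force: 0.0
t 1.7 at [527.5 274.3 151.2] q [23.  9. 92.  0. 79. 33.] F [ 0.8  0.4 -0.8] 
shift [ 0.0014 -0.0018  0.0012] turn [ 0.    -0.    -0.006]
t 1.7 at [527.5 274.3 151.2] q [23.  9. 92.  0. 79. 33.] F [ 0.8  0.4 -0.8] 
shift [ 0.0014 -0.0018  0.0782] turn [ 0.    -0.    -0.006]
```

```bash
python3 -m jog '[0,0,0.04,0,0,0,0,0,0.078,0,0,0,0,0,0.078,0,0,0]'
python3 -m jog '[-0.01,0,0,0,0,0,-0.02,0,0,0,0,0,-0.03,0,0,0,0,0,-0.04,0,0,0,0,0,-0.05,0,0,0,0,0,-0.06,0,0,0,0,0,-0.07,0,0,0,0,0,-0.07,0,0,0,0,0]'
python3 - <<'E'
from h import *
from bench import r
for n in("scene","side"):
    p=r.snapshot(n);P,C=cloud(p,box(p,[280,150,420,250]));k=cls(C)
    o=k["orange"]&(P[:,2]>94)&(P[:,2]<110)&(P[:,0]>470)&(P[:,1]<270);print(o.sum(),P[o].mean(0).round(1))
E
```

```text
time: 2.08
tool_pos: [523.3, 274.1, 69.5]
tcp_rot: [-179.6, 0.2, 79.7]
ft_force: [-0.8, -0.6, -0.8]
finger_gap: 0.3
grip_force: 0.0
time: 3.08
tool_pos: [513.2, 205.7, 73.0]
tcp_rot: [-180.0, 0.0, 79.6]
ft_force: [0.1, -0.3, -1.3]
finger_gap: -0.0
grip_force: 0.0
73 [508.6 181.8 100. ]
33 [509.5 182.5  98.9]
```

```bash
python3 -m jog '[-0.008,0,0,0,0,0,-0.014,0,0,0,0,0,-0.014,0,0,0,0,0]'; python3 -m jog '[-0.002,0,0,0,0,0,-0.002,0,0,0,0,0]';python3 -m jog '[-0.002,0,0,0,0,0,-0.002,0,0,0,0,0]'
```

```text
time: 3.55
tool_pos: [511.0, 192.4, 73.2]
tcp_rot: [-180.0, 0.0, 79.7]
ft_force: [0.3, 1.0, 0.5]
finger_gap: 0.5
grip_force: 0.0
time: 3.8
tool_pos: [510.8, 190.9, 73.3]
tcp_rot: [180.0, 0.0, 79.7]
ft_force: [-0.4, -0.0, 0.5]
finger_gap: 0.2
grip_force: 0.0
time: 4.05
tool_pos: [510.6, 189.9, 73.4]
tcp_rot: [180.0, -0.1, 79.7]
ft_force: [1.9, 5.5, -1.4]
finger_gap: 0.5
grip_force: 2.9
```

```bash
python3 -m jog '[-0.002,0,0,0,0,0,-0.002,0,0,0,0,0]'; python3 -m jog '[-0.001,0,0,0,0,0,-0.001,0,0,0,0,0]'
python3 - <<'E'
from h import *
from bench import r
for n in("scene","side"):
    p=r.snapshot(n);P,C=cloud(p,box(p,[280,150,420,250]));k=cls(C)
    o=k["orange"]&(P[:,2]>94)&(P[:,2]<110)&(P[:,0]>470)&(P[:,1]<270);print(o.sum(),P[o].mean(0).round(1))
E
```

```text
time: 4.3
tool_pos: [510.5, 189.7, 73.5]
tcp_rot: [179.9, -0.3, 79.7]
ft_force: [3.9, 14.2, -5.0]
finger_gap: 0.1
grip_force: 7.3
time: 4.55
tool_pos: [510.5, 189.6, 73.6]
tcp_rot: [179.9, -0.4, 79.7]
ft_force: [4.8, 17.9, -6.4]
finger_gap: -0.0
grip_force: 9.4
74 [505.9 166.5 100.3]
39 [506.7 167.7  98.1]
```

```bash
python3 -m jog '[0.01,0,0,0,0,0,0.01,0,-0.05,0,0,0,0.01,0,-0.1,0,0,0,0.01,0,-0.13,0,0,0,0.01,0,-0.13,0,0,0]'
python3 -c "
from h import *
print(pan(-35,72,7))
go(pan(-35,72,60),PR)"
```

```text
time: 5.28
tool_pos: [513.7, 196.3, 207.0]
tcp_rot: [179.7, -0.1, 79.7]
ft_force: [0.5, -1.1, -0.1]
finger_gap: -0.1
grip_force: 0.0
[ 497.296 -129.079   94.362]
t 5.275 at [513.7 196.3 207. ] q [16.  0. 96. -0. 84. 26.] F [ 0.5 -1.1 -0.1] 
shift [-0.3332  0.0173  0.0661] turn [-0.305  0.455  1.154]
```

```bash
python3 -m jog '[-0.04,0,0,-0.038,0.057,0.144,-0.08,0,0,-0.076,0.114,0.288,-0.12,0.005,0,-0.114,0.171,0.432,-0.16,0.005,0,-0.152,0.228,0.577,-0.2,0.01,0.01,-0.19,0.285,0.721,-0.24,0.015,0.02,-0.228,0.342,0.865,-0.29,0.017,0.04,-0.267,0.4,1.01,-0.333,0.017,0.066,-0.305,0.455,1.154]'
python3 -m jog '[0,0,0,0,0,0]'
python3 - <<'E'
from h import *
from bench import r
import cv2
go(pan(-35,72,60),PR)
go(pan(-35,72,17),PR)
p=r.snapshot("wrist");cv2.imwrite("pics/w1.png",p["pixels"][:,:,::-1])
P,C=cloud(p,np.ones((480,640),bool));k=cls(C)
for c in("blue","yellow"):
    m=k[c]&(P[:,2]>80)&(P[:,2]<200)&(P[:,0]<600);print(c,m.sum(),P[m].mean(0).round(1))
s=r.sense()
for n in("test_button_top","rcd_lever_tip"):print(n,[(d["bbox"],d["score"]) for d in r.look_for(p,n)[:2]])
E
```

```text
time: 6.28
tool_pos: [468.0, -136.6, 136.1]
tcp_rot: [-180.0, -29.7, 11.6]
ft_force: [0.9, -0.6, -0.4]
finger_gap: 0.1
grip_force: 0.0
time: 6.4
tool_pos: [465.3, -136.2, 132.5]
tcp_rot: [-179.6, -29.4, 11.4]
ft_force: [-0.0, 0.3, 0.5]
finger_gap: 0.1
grip_force: 0.0
t 6.4 at [ 465.3 -136.2  132.5] q [-40. -31. 134.  26.  61.  29.] F [-0.   0.3  0.5] 
shift [ 0.0093 -0.0004 -0.0037] turn [-0.001  0.011 -0.009]
t 6.4 at [ 465.3 -136.2  132.5] q [-40. -31. 134.  26.  61.  29.] F [-0.   0.3  0.5] 
shift [ 0.0097 -0.0004  0.0393] turn [-0.001  0.011 -0.009]
blue 1108 [ 550.6 -158.2  146.2]
yellow 702 [ 498.7 -126.7   95. ]
test_button_top [([302.9, 238.3, 334.9, 273.4], 0.84)]
rcd_lever_tip [([378.7, 122.3, 436.3, 166.1], 0.55)]
```

View pics/w1.png

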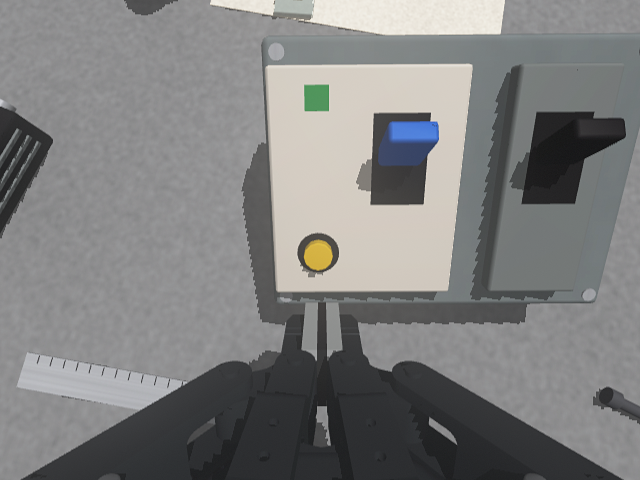

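The wrist view shows the yellow button at (318,255), the blue lever up at (410,145) and the black lever at (600,135). The shut fingertips are at (323,305), just down-slope of the button.

```bash
sed -i 's/535.6,-146.5,105.8/535.8,-145.3,105.8/' h.py; python3 -m jog '[0.005,-0.001,0.01,0,0.011,0,0.01,-0.001,0.03,0,0.011,-0.009,0.01,-0.001,0.039,0,0.011,-0.009,0.01,-0.001,0.039,0,0.011,-0.009]'
python3 -c "
from h import *
go(pan(-35,72,10),PR)"
```

```text
time: 7.05
tool_pos: [495.9, -126.6, 107.5]
tcp_rot: [179.8, -30.2, 12.7]
ft_force: [0.2, 0.0, 0.1]
finger_gap: 0.1
grip_force: 0.0
t 7.05 at [ 495.9 -126.6  107.5] q [-36. -24. 133.  28.  54.  29.] F [0.2 0.  0.1] 
shift [-0.0054  0.0015  0.009 ] turn [-0.002 -0.003  0.01 ]
```

```bash
python3 -m jog '[0,0,0,0,0,0,0,0,0,0,0,0]'
python3 -c "
from h import *
go(pan(-35,72,10),PR)"
```

```text
time: 7.3
tool_pos: [496.1, -128.2, 109.0]
tcp_rot: [179.7, -30.3, 12.6]
ft_force: [0.8, 0.5, -0.5]
finger_gap: -0.4
grip_force: 0.0
t 7.3 at [ 496.1 -128.2  109. ] q [-36. -25. 133.  28.  54.  29.] F [ 0.8  0.5 -0.5] 
shift [-0.0061 -0.0001  0.0104] turn [ 0.001 -0.005  0.009]
```

```bash
python3 -m jog '[-0.006,0,0,0,0,0.009,-0.006,0,0.007,0,-0.003,0.009,-0.006,0,0.009,0,-0.003,0.009,-0.006,0,0.009,0,-0.003,0.009]'
python3 -c "
from h import *
go(pan(-35,72,2),PR)"
```

```text
time: 7.8
tool_pos: [495.2, -128.0, 97.1]
tcp_rot: [-180.0, -30.1, 12.0]
ft_force: [0.0, -0.2, -0.4]
finger_gap: -0.3
grip_force: 0.0
t 7.8 at [ 495.2 -128.    97.1] q [-36. -23. 133.  28.  53.  28.] F [ 0.  -0.2 -0.4] 
shift [0.0006 0.0004 0.0085] turn [-0.001 -0.001 -0.   ]
```

Aligned. Press in small steps.

```bash
python3 -m jog '[0,0,0.003,0,0,0,0,0,0.005,0,0,0,0,0,0.005,0,0,0]'; python3 -m jog '[0,0,0.002,0,0,0,0,0,0.002,0,0,0]'; python3 -m jog '[0,0,0.001,0,0,0,0,0,0.001,0,0,0,0,0,0.001,0,0,0]'
python3 - <<'E'
from h import *
from bench import r
go(pan(-35,72,2),PR)
p=r.snapshot("scene");P,C=cloud(p,box(p,[285,275,320,310]));m=cls(C)["blue"]&(P[:,2]>60);print(m.sum(),P[m].mean(0))
E
```

```text
time: 8.18
tool_pos: [497.7, -127.5, 93.0]
tcp_rot: [-180.0, -30.1, 12.0]
ft_force: [-0.2, 0.7, -0.6]
finger_gap: 0.4
grip_force: 0.0
time: 8.43
tool_pos: [498.6, -127.3, 91.3]
tcp_rot: [-180.0, -30.1, 12.0]
ft_force: [-0.4, 0.0, -0.5]
finger_gap: 0.2
grip_force: 0.0
time: 8.8
tool_pos: [499.3, -127.4, 90.7]
tcp_rot: [-180.0, -30.1, 12.0]
ft_force: [-0.1, -0.3, -0.1]
finger_gap: -0.2
grip_force: 0.0
t 8.8 at [ 499.3 -127.4   90.7] q [-35. -22. 133.  28.  51.  28.] F [-0.1 -0.3 -0.1] 
shift [0.0003 0.0001 0.0009] turn [ 0.    -0.002 -0.   ]
104 [ 549.03358084 -161.8329605   136.72447609]
```

```bash
python3 - <<'E'
from h import *
from bench import r
p=r.snapshot("wrist");cv2.imwrite("pics/w2.png",p["pixels"][:,:,::-1])
E
```

```text
(no output)
```

View pics/w2.png

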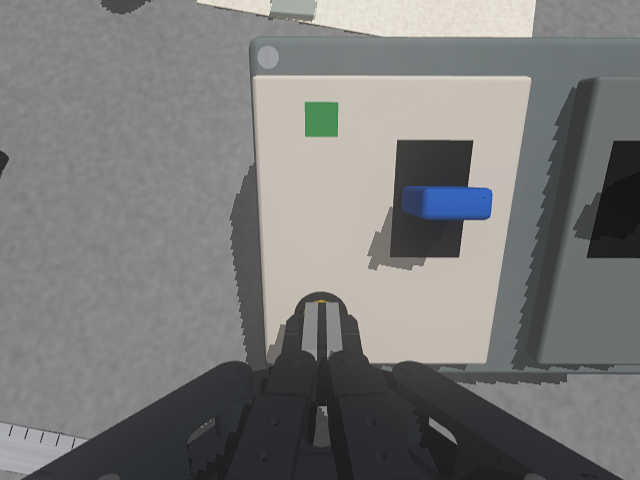

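The fingers sit on the button at (321,300), and the blue lever at (448,203) seems to be partway down. I'll hold briefly and then check.

```bash
python3 -m jog '[0,0,0.001,0,0,0,0,0,0.001,0,0,0,0,0,0.001,0,0,0,0,0,0.001,0,0,0]'
python3 - <<'E'
from h import *
from bench import r
for n,b in(("scene",[285,270,330,320]),("side",[330,265,365,305]),("wrist",[370,100,540,330])):
    p=r.snapshot(n);P,C=cloud(p,box(p,b));m=cls(C)["blue"]&(P[:,2]>60);q=(P[m]-M);print(n,m.sum(),"up",(q@U).mean().round(1),"y",(q@Y).mean().round(1),"n",(q@N).mean().round(1),(q@N).max().round(1))
cv2.imwrite("pics/w3.png",p["pixels"][60:360:,200:640,::-1])
go(pan(-35,72,2),PR)
E
```

```text
time: 9.4
tool_pos: [499.7, -127.3, 89.8]
tcp_rot: [-180.0, -30.1, 12.0]
ft_force: [-1.2, 0.1, 2.2]
finger_gap: -0.0
grip_force: 1.0
scene 150 up 8.9 y -18.9 n 17.8 34.3
side 78 up 7.0 y -18.7 n 17.4 32.5
wrist 4856 up 7.6 y -15.6 n 19.9 31.7
t 9.55 at [ 499.7 -127.3   89.8] q [-35. -22. 133.  28.  51.  28.] F [-1.6 -0.6  1.1] 
shift [ 0.0003  0.0001 -0.0001] turn [ 0.    -0.002 -0.   ]
```

View pics/w3.png

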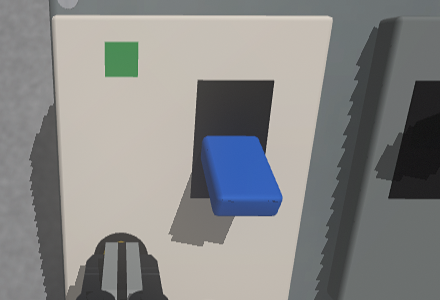

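The crop shows the blue lever hanging down-slope, with its tip at about (248,205), so it has dropped. Next I back off and go below it.

```bash
python3 -m jog '[0,0,-0.02,0,0,0,0,0,-0.04,0,0,0,0,0.02,-0.04,0,0,0,0,0.042,-0.04,0,0,0,0,0.042,-0.04,0,0,0,0,0.042,-0.04,0,0,0]'
python3 -c "
from h import *
go(pan(-36,30,18),PR)"
```

```text
time: 10.3
tool_pos: [488.5, -171.9, 123.9]
tcp_rot: [-179.9, -30.0, 11.9]
ft_force: [-0.7, -1.1, 0.8]
finger_gap: 0.0
grip_force: 0.0
t 10.3 at [ 488.5 -171.9  123.9] q [-42. -22. 129.  29.  58.  24.] F [-0.7 -1.1  0.8] 
shift [-0.0002  0.0008  0.0235] turn [-0.001 -0.001 -0.001]
```

```bash
python3 -m jog '[0,0.001,0.015,0,0,0,0,0.001,0.0235,0,0,0,0,0.001,0.0235,0,0,0]'; python3 -m jog '[0.006,0,0,0,0,0,0.012,0,0,0,0,0,0.018,0,0,0,0,0,0.024,0,0,0,0,0,0.03,0,0,0,0,0,0.036,0,0,0,0,0,0.04,0,0,0,0,0,0.04,0,0,0,0,0]'
python3 - <<'E'
from h import *
go(pan(10,30,18),PR)
from bench import r
p=r.snapshot("wrist");cv2.imwrite("pics/w4.png",p["pixels"][:,:,::-1])
E
```

```text
time: 10.68
tool_pos: [500.1, -169.9, 103.0]
tcp_rot: [-179.9, -30.0, 12.0]
ft_force: [0.3, -0.4, 0.3]
finger_gap: -0.2
grip_force: 0.0
time: 11.68
tool_pos: [534.4, -163.7, 124.0]
tcp_rot: [-180.0, -30.0, 12.0]
ft_force: [-3.4, -0.9, 0.6]
finger_gap: 0.3
grip_force: 1.4
t 11.675 at [ 534.4 -163.7  124. ] q [-37. -16. 124.  28.  54.  28.] F [-3.4 -0.9  0.6] 
shift [ 0.0054 -0.0008  0.0004] turn [-0.    -0.001  0.   ]
```

View pics/w4.png

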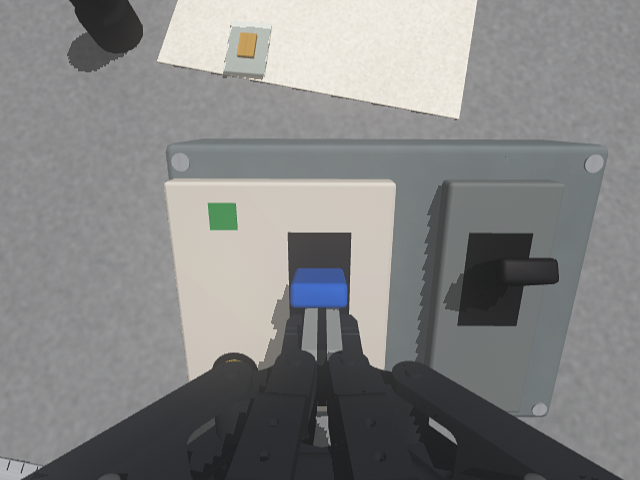

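The fingertips at (322,310) are pushing the blue lever at (320,288) up-slope, and the black lever is untouched at (530,271). I'll carry on to the upper stop.

```bash
for i in 1; do python3 -m jog '[0.003,0,0,0,0,0,0.006,0,0,0,0,0,0.006,0,0,0,0,0]'; python3 -m jog '[0.002,0,0,0,0,0,0.002,0,0,0,0,0]'; python3 -m jog '[0.002,0,0,0,0,0,0.002,0,0,0,0,0]'; done; python3 -c "
from h import *
go(pan(13,30,18),PR)"
```

```text
time: 12.1
tool_pos: [539.7, -162.6, 127.1]
tcp_rot: [-180.0, -30.1, 12.0]
ft_force: [-1.4, -0.4, -0.7]
finger_gap: 0.0
grip_force: 0.5
time: 12.35
tool_pos: [541.1, -162.3, 127.9]
tcp_rot: [-180.0, -30.1, 12.0]
ft_force: [-2.7, -0.7, -1.8]
finger_gap: 0.1
grip_force: 1.4
time: 12.6
tool_pos: [542.9, -161.9, 129.0]
tcp_rot: [-180.0, -30.1, 12.0]
ft_force: [-2.9, -0.2, -2.0]
finger_gap: -0.2
grip_force: 1.4
t 12.6 at [ 542.9 -161.9  129. ] q [-36. -15. 123.  27.  54.  29.] F [-2.9 -0.2 -2. ] 
shift [-0.0016 -0.0007  0.0004] turn [-0.    -0.002 -0.   ]
```

```bash
python3 -m jog '[0.0015,0,0,0,0,0,0.0015,0,0,0,0,0]'; python3 -m jog '[0.0015,0,0,0,0,0,0.0015,0,0,0,0,0]'; python3 -m jog '[0.0015,0,0,0,0,0,0.0015,0,0,0,0,0]'
```

```text
time: 12.85
tool_pos: [544.0, -161.7, 129.6]
tcp_rot: [-180.0, -30.1, 12.0]
ft_force: [-3.8, 0.2, -2.8]
finger_gap: -0.0
grip_force: 2.1
time: 13.1
tool_pos: [544.2, -161.6, 129.6]
tcp_rot: [-180.0, -29.9, 12.0]
ft_force: [-11.5, -2.0, -0.8]
finger_gap: 0.1
grip_force: 6.2
time: 13.35
tool_pos: [544.5, -161.5, 129.5]
tcp_rot: [-179.9, -29.8, 12.0]
ft_force: [-20.6, -4.8, 1.6]
finger_gap: 0.1
grip_force: 10.5
```

The arm is firmly against the upper stop. I'll back off down-slope, then along the normal.

```bash
python3 -m jog '[-0.01,0,0,0,0,0,-0.025,0,0,0,0,0,-0.03,0,-0.02,0,0,0,-0.03,0,-0.06,0,0,0,-0.03,0,-0.09,0,0,0,-0.03,0,-0.09,0,0,0,-0.03,0,-0.09,0,0,0]'
python3 - <<'E'
from h import *
from bench import r
ws=[]
for n,b in(("scene",[285,270,330,320]),("side",[330,265,365,305]),("wrist",[0,0,640,400])):
    p=r.snapshot(n);P,C=cloud(p,box(p,b));k=cls(C);q=P-M
    for c in("blue","yellow"):
        m=k[c]&(P[:,2]>60)&(abs(q@U)<60)&(abs(q@Y)<50)&(q@N<60)
        if m.any():print(n,c,m.sum(),"up",(q[m]@U).mean().round(1),"n",(q[m]@N).mean().round(1),(q[m]@N).max().round(1))
    if n!="wrist":
        P,C=cloud(p,box(p,[280,150,420,250]));o=cls(C)["orange"]&(P[:,2]>94)&(P[:,2]<110)&(P[:,0]>470)&(P[:,1]<270);print(P[o].mean(0).round(1))
cv2.imwrite("pics/w5.png",p["pixels"][:,:,::-1])
print(r.sense()["ft_force"],r.sense()["qd"].round(2))
E
```

```text
time: 14.22
tool_pos: [477.1, -176.0, 193.6]
tcp_rot: [-180.0, -30.1, 12.0]
ft_force: [0.5, 0.1, -0.2]
finger_gap: 0.2
grip_force: 0.0
scene blue 81 up 28.9 n 22.7 33.2
scene yellow 33 up -32.5 n 8.0 12.1
[506.6 166.2  99.9]
side blue 28 up 30.2 n 25.3 31.4
[506.5 166.   98.6]
wrist blue 615 up 30.5 n 29.0 32.0
wrist yellow 439 up -33.4 n 6.7 8.9
[-0.08258217  0.20557901 -0.38514176] [ 0.01  0.06 -0.19 -0.02  0.18  0.05]
```

View pics/w5.png

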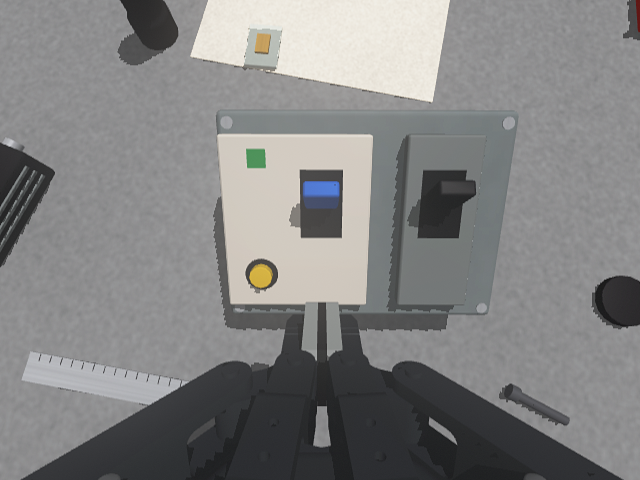

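The blue lever is up at (321,192), level with the black one at (457,188). The button is out at (261,275), the dimmer is at its off end, and the arm is clear.

```bash
python3 -c "
from bench import r
print(r.hand_in())"
```

```text
the job is handed in; nothing more can be done
None
```

I did the trip test and handed it in at about 14 s: dimmer slid to its off end, test button pressed so the blue lever dropped, then the lever lifted until it stayed up, with the black lever and the loose things I could see untouched; no verdict came back.

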